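# Sort salvaged parts into their trays

### The arm

A 7-joint arm with a two-finger parallel gripper is mounted at the origin on the work surface. World frame = base frame: x ahead of the robot, y to its left, z up, the work surface at z = 0. Lengths are in m, angles in rad, forces in N, time in s.
With the tool pointing down it reaches from about 0.425 to 0.875 m from the base axis. Payload 4.7 kg.
Tool frame: the origin (TCP) lies midway between the tips of the shut fingers; the grasp point (between the pads) lies 19 mm behind it (grip_point_offset is the distance from the TCP to the grasp point, in m); x points along the fingers, y is the direction in which the jaws open and shut, and the axes are right-handed (so a half turn about x gives the same grasp; the last joint's range is limited). The gripper opens to 85 mm and grips with 20 to 120 N. Pads are 22 mm wide; open, the fingers measure 114 mm over their backs; the gripper's body (76 mm by 85 mm) begins 54 mm behind the grasp point. The pads swing forward as they close: fully open they stand 13 mm farther back than shut.
Start: joints at [-1.209, 0.321, -0.07, 1.45, 0.023, 1.371, -0.057], TCP at [0.222, 0.611, 0.231] pointing down, gripper open.
Joint ranges: [-2.86, 2.86], [-0.3, 2.09], [-1.38, 1.24], [0.06, 2.45], [-1.56, 4.7], [0.09, 2.05], [-2.69, 2.69]. Speed limits (rad/s): [2.57, 2.57, 3.14, 3.14, 3.14, 3.14, 3.14].

### API

Orientations are given as a 3x3 rotation matrix whose columns are the frame's x, y, z axes.
In Python, from workcell import state, camera, camera_params, job_done, grip_point_offset gives the robot as it stands. The module is installed in compiled form; this text tells all that it offers.
- The arm moves only by the tool arm_command, never from a script. Its argument "deltas" is a list of rows, each a list of 3 entries, a list of its own where there are three numbers: the opening, from 0 (shut) to 1 (fully open), then the shift along the tool's x, y, z in mm, then the turn, a rotation vector about the tool's x, y, z in rad. A call has 1 to 5 rows; each row is the pose to reach, as a shift and turn from the pose measured when the call began, along the tool's axes at that moment; what a row does not reach only later rows make up. A row lasts 1/8 s, in which the tool goes at most 62.5 mm and 10.7 degrees, less where a joint would pass 70% of its speed; a pose out of reach is approached as far as the arm can. A call with a gripper value outside its range is refused whole. The fingers move at their own pace and stop on an object; the grip force is fixed at half the most. Time passes only in rows, so rows that repeat a pose let the fingers close. It gives the time, the measured TCP pose, the force and the opening at its end, in the units of the state.
- state(): the state, without advancing time (a new reading comes with each control period).
- camera(name): name is "scene" or "top"; returns the picture (384x512x3 uint8, red, green, blue); there is no depth.
- camera_params(name): a dict with "fx", "fy", "cx", "cy" (pixels), "k1" (the pictures are not rectified: a ray, as slopes to the right and down, at radius r is drawn at 1 + k1 r^2 times it, then the intrinsics apply), "camera_from_world" (4x4, takes a point from world to camera coordinates). Camera axes: x right, y down, z forward; pixel columns grow to the right and rows downward; lengths in m; the calibration is good to about 2 mm. A picture is of the moment at which its call begins. camera_params takes no time and is no camera call.
- job_done(): hands the job in, once; it reports no verdict.
The state is a dict: "time": time; "joints": joint angles; "joint_vel": joint speeds; "tau": joint torques, N m; "tcp_pos": TCP position; "tcp_rot": TCP orientation; "ft_force": force on the tool from outside, world axes, zero at the start; "moment": the same for the moment, N m; "gripper_width": opening from 0.0 (shut) to 1.0 (fully open).
Only numpy, scipy, OpenCV 4.12 (cv2) and the standard library are available. Lean on these libraries where they do the work, as an engineer would, in place of code of your own. Each camera call takes 0.05 s, during which the arm holds its last target.

### The job

Sort the five salvaged parts lying on the bench (two capacitors, two heatsinks, one transformer) into the three grey trays: each goes into the tray that has a sample of its own kind on the rear ledge, one part to a bay, standing upright and flat on the floor of an empty bay. Set them down rather than dropping them, and leave the white pot and the tape roll where they are.

Things in the scene. Friction and masses are not known exactly. Their poses are not given: they have to be found in the camera images.
- capacitor_1: Capacitor, one of two alike: a black upright cylinder 35 mm in diameter and 46 mm tall with a bare metal top, 55 g or so. Origin: centre of its underside; z up.
- capacitor_2: Capacitor, one of two alike: a black upright cylinder 35 mm in diameter and 46 mm tall with a bare metal top, 55 g or so. Origin: centre of its underside; z up.
- heatsink_1: Heatsink, one of two alike: a bare aluminium block with a solid base and upright fins, 50 mm long (its x) by 36 mm wide (its y) by 35 mm tall, 90 g or so; the two outermost fins are flat faces, to be gripped across the 36 mm. Origin: centre of its underside; z up, fins up at the start.
- heatsink_2: Heatsink, one of two alike: a bare aluminium block with a solid base and upright fins, 50 mm long (its x) by 36 mm wide (its y) by 35 mm tall, 90 g or so; the two outermost fins are flat faces, to be gripped across the 36 mm. Origin: centre of its underside; z up, fins up at the start.
- transformer: Transformer: a dark steel core with a copper winding on a white bobbin, 48 mm long (its x) by 40 mm wide (its y) by 46 mm tall, 280 g or so; it can be gripped as a solid block, across the 40 mm or the 48 mm. Origin: centre of its underside; z up, upright at the start.
- tray_capacitor: Grey tray, fixed, for capacitors: known by the sample capacitor glued on its rear ledge (at x 83, y 0 mm, up to 50 mm tall overall). Origin: underside, midway between its two bays; x to the rear, z up. The bays are centred at x 0, y +40 and -40 mm, 64 (x) by 76 mm (y) inside; floor 4 mm above the origin, lips 4 to 6 mm thick, their tops 10 mm above the origin: keep fingertips above them.
- tray_heatsink: Grey tray, fixed, for heatsinks: known by the sample heatsink glued on its rear ledge (at x 83, y 0 mm, up to 50 mm tall overall). Origin: underside, midway between its two bays; x to the rear, z up. The bays are centred at x 0, y +40 and -40 mm, 64 (x) by 76 mm (y) inside; floor 4 mm above the origin, lips 4 to 6 mm thick, their tops 10 mm above the origin: keep fingertips above them.
- tray_transformer: Grey tray, fixed, for transformers: known by the sample transformer glued on its rear ledge (at x 83, y 0 mm, up to 50 mm tall overall). Origin: underside, midway between its two bays; x to the rear, z up. The bays are centred at x 0, y +40 and -40 mm, 64 (x) by 76 mm (y) inside; floor 4 mm above the origin, lips 4 to 6 mm thick, their tops 10 mm above the origin: keep fingertips above them.
- pot: White open plastic pot, 60 mm across and 48 mm tall, loose, a bystander. Origin: centre of its underside.
- tape: Roll of tan tape lying flat, 64 mm across, 44 mm hole, 24 mm tall, loose, a bystander. Origin: centre of its underside.

How it is judged:
At the end, for the whole second after the job is handed in: Each part rests in a bay of its kind's tray: origin within 19 mm (tray x) and 23 mm (tray y) of the bay centre, within 4 mm of the floor height, upright to 0.08 rad, under 20 mm/s; the capacitors in different bays, the heatsinks too. Pot and tape within 15 mm of their start (x of capacitor_1 in the frame of tray_capacitor between -0.019 and 0.019 m and z of capacitor_1 in the frame of tray_capacitor between 0.001 and 0.008 m and angle between each of capacitor_1, capacitor_2, heatsink_1, heatsink_2, transformer's own z axis and vertical below 0.08 rad and linear speed of each of capacitor_1, capacitor_2, heatsink_1, heatsink_2, transformer below 0.02 m/s and x of capacitor_2 in the frame of tray_capacitor between -0.019 and 0.019 m and z of capacitor_2 in the frame of tray_capacitor between 0.001 and 0.008 m and x of heatsink_1 in the frame of tray_heatsink between -0.019 and 0.019 m and z of heatsink_1 in the frame of tray_heatsink between 0.001 and 0.008 m and x of heatsink_2 in the frame of tray_heatsink between -0.019 and 0.019 m and z of heatsink_2 in the frame of tray_heatsink between 0.001 and 0.008 m and x of transformer in the frame of tray_transformer between -0.019 and 0.019 m and z of transformer in the frame of tray_transformer between 0.001 and 0.008 m and ((y of capacitor_1 in the frame of tray_capacitor between 0.017 and 0.063 m and y of capacitor_2 in the frame of tray_capacitor between -0.063 and -0.017 m) or (y of capacitor_1 in the frame of tray_capacitor between -0.063 and -0.017 m and y of capacitor_2 in the frame of tray_capacitor between 0.017 and 0.063 m)) and ((y of heatsink_1 in the frame of tray_heatsink between 0.017 and 0.063 m and y of heatsink_2 in the frame of tray_heatsink between -0.063 and -0.017 m) or (y of heatsink_1 in the frame of tray_heatsink between -0.063 and -0.017 m and y of heatsink_2 in the frame of tray_heatsink between 0.017 and 0.063 m)) and (y of transformer in the frame of tray_transformer between 0.017 and 0.063 m or y of transformer in the frame of tray_transformer between -0.063 and -0.017 m) and distance of each of pot, tape from where it was at the start of the episode below 0.015 m); the robot touches nothing.
It fails at once if pot moved more than 15 mm (distance of pot from where it was at the start of the episode above 0.015 m).
It fails at once if tape roll moved more than 15 mm (distance of tape from where it was at the start of the episode above 0.015 m).
It fails at once if a part dropped or flung: faster than 0.6 m/s within 40 mm of the bench ((linear speed of capacitor_1 above 0.6 m/s and height (world z) of capacitor_1 below 0.04 m) or (linear speed of capacitor_2 above 0.6 m/s and height (world z) of capacitor_2 below 0.04 m) or (linear speed of heatsink_1 above 0.6 m/s and height (world z) of heatsink_1 below 0.04 m) or (linear speed of heatsink_2 above 0.6 m/s and height (world z) of heatsink_2 below 0.04 m) or (linear speed of transformer above 0.6 m/s and height (world z) of transformer below 0.04 m)).
It also fails if it takes over 106 s, if anything falls off the work surface, if the arm or the gripper's body presses on something with over 40 N, if the wrist force passes 120 N, or if a joint passes its speed limit or range.

## Working session

There is one attempt and no reset: what is moved stays moved. The work goes in short steps, Python scripts to look and compute and a tool call to move; the robot and the scene stay as the last step left them, time stands still between calls to the robot, and variables do not carry over. Pictures are saved under pics/ and viewed, and the job is handed in when it is done.

Besides the shell and the picture viewer there is one more tool, called after "Emit:" as a command line: name --argument value ..., lists and objects as JSON in quotes. arm_command: Moves the arm, as the interface text tells. Its arguments: {"type":"object","properties":{"deltas":{"type":"array"}},"required":["deltas"]}

```bash
mkdir -p pics
python3 - <<'E'
from workcell import *
import cv2,numpy as np
np.set_printoptions(precision=4,suppress=True)
s=state()
for k in s: print(k,s[k])
print(grip_point_offset if not callable(grip_point_offset) else grip_point_offset())
for n in("scene","top"):
    im=camera(n); cv2.imwrite(f"pics/{n}0.png",im[:,:,::-1]); print(camera_params(n))
E
```

```text
time 0.0
joints [-1.2089  0.3218 -0.0701  1.4517  0.0226  1.3708 -0.0569]
joint_vel [ 0.0008 -0.0013 -0.0013 -0.0013 -0.0013  0.0002 -0.0003]
tau [  0.0005 -49.3574  -0.3817 -31.4331   0.0131   0.011    0.    ]
tcp_pos [0.2214 0.6105 0.2302]
tcp_rot [[-0.0006  0.3408  0.9401]
 [-0.0019  0.9401 -0.3408]
 [-1.     -0.002   0.0001]]
ft_force [ 0.1583  0.3193 -0.6958]
moment [-0.0125 -0.0049  0.0209]
gripper_width 1.0029604112897954
0.0187
{'fx': 418.9500222421222, 'fy': 418.9500222421222, 'cx': 257.5256821560854, 'cy': 193.13481430958234, 'k1': -0.04008391380777174, 'camera_from_world': array([[ 0.8408,  0.5413,  0.0049, -0.4249],
       [ 0.3565, -0.5469, -0.7575, -0.1296],
       [-0.4073,  0.6387, -0.6528,  1.1965],
       [ 0.    ,  0.    ,  0.    ,  1.    ]])}
{'fx': 372.02321177242067, 'fy': 372.02321177242067, 'cx': 254.9244843624766, 'cy': 199.1502846509601, 'k1': -0.04018544231563316, 'camera_from_world': array([[ 0.0212, -0.9996,  0.0176, -0.0288],
       [-0.9929, -0.0232, -0.1171,  0.5038],
       [ 0.1174, -0.0149, -0.993 ,  0.7814],
       [ 0.    ,  0.    ,  0.    ,  1.    ]])}
```

View pics/scene0.png

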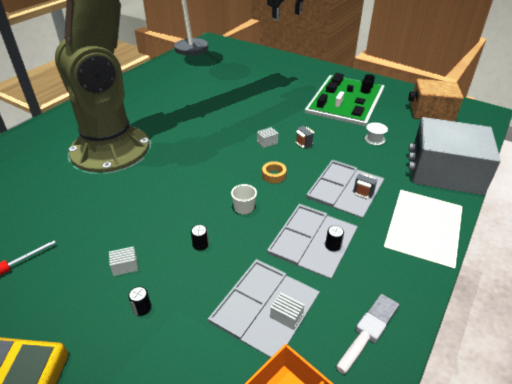

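View pics/top0.png

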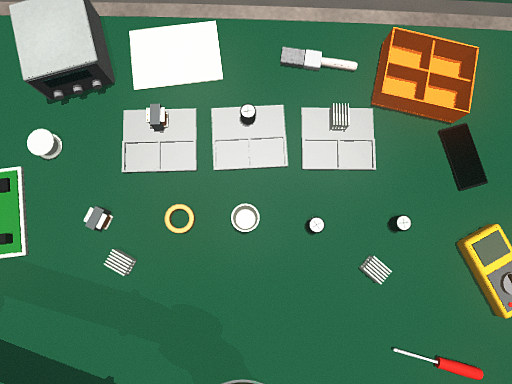

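The left tray in the top view (≈160,140) has the transformer sample, the middle (≈249,137) the capacitor, and the right (≈338,138) the heatsink. The parts are the transformer at (98,218), heatsinks at (120,262) and (376,270), and capacitors at (316,225) and (403,222). The tape is at (179,219) and the pot at (245,218). I'll enlarge these areas to measure them.

```bash
cat > h.py <<'E'
import numpy as np,cv2
from workcell import *
np.set_printoptions(precision=4,suppress=True)
def ray(n,u,v):
    p=camera_params(n);K=np.array([[p['fx'],0,p['cx']],[0,p['fy'],p['cy']],[0,0,1]])
    q=cv2.undistortPoints(np.array([[[u,v]]],float),K,np.array([p['k1'],0,0,0]))[0,0]
    M=p['camera_from_world'];R=M[:3,:3];t=M[:3,3]
    return -R.T@t,R.T@np.array([q[0],q[1],1])
def px2w(n,u,v,z):
    o,d=ray(n,u,v);return o+d*(z-o[2])/d[2]
def w2px(n,P):
    p=camera_params(n);K=np.array([[p['fx'],0,p['cx']],[0,p['fy'],p['cy']],[0,0,1]])
    M=p['camera_from_world'];P=np.atleast_2d(np.array(P,float))
    r,_=cv2.Rodrigues(M[:3,:3])
    return cv2.projectPoints(P,r,M[:3,3],K,np.array([p['k1'],0,0,0]))[0][:,0]
E
python3 - <<'E'
import cv2
a=cv2.imread('pics/top0.png')
def c(x,y,w,h,s):
    return cv2.resize(a[y:y+h,x:x+w],None,fx=s,fy=s,interpolation=cv2.INTER_CUBIC)
cv2.imwrite('pics/c1.png',c(80,190,130,95,6))
cv2.imwrite('pics/c2.png',c(300,200,120,95,6))
cv2.imwrite('pics/c3.png',c(115,95,265,85,3))
E
```

```text
(no output)
```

View pics/c1.png

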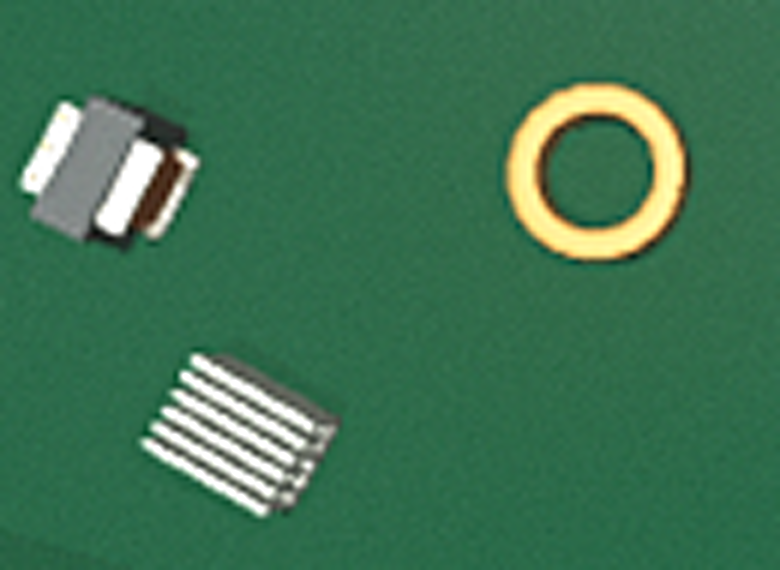

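View pics/c2.png

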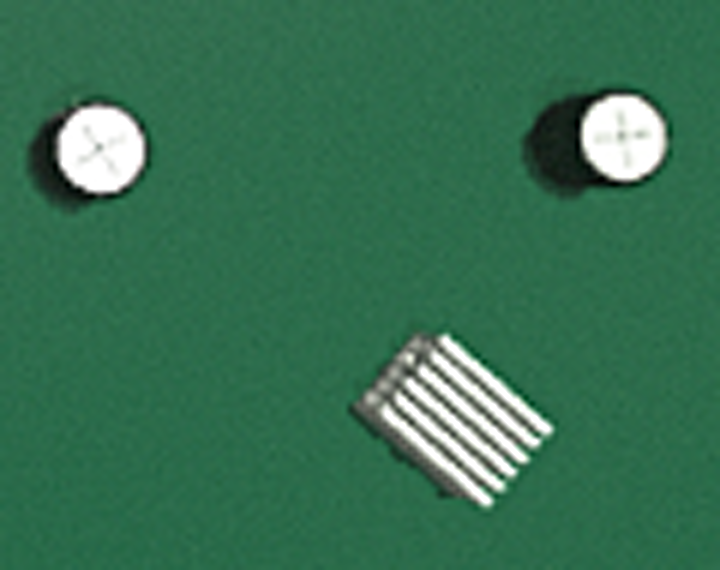

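View pics/c3.png

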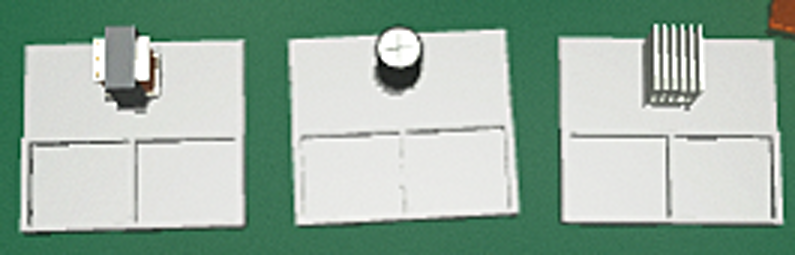

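```bash
cat > m.py <<'E'
from h import *
def z1(p,off,s): return [(p[0]+.5)/s-.5+off[0],(p[1]+.5)/s-.5+off[1]]
C1=((80,190),6);C2=((300,200),6);C3=((115,95),3)
def W(p,C,z): return px2w('top',*z1(p,*C),z)
capA=W((102,150),C2,.046);capB=W((623,138),C2,.046)
print('capA',capA,'capB',capB)
def box(pts,C,z,n):
    P=np.array([W(p,C,z)[:2] for p in pts]);c=P.mean(0);e=np.diff(np.vstack([P,P[:1]]),axis=0)
    d=e[0]-e[2];print(n,c,np.linalg.norm(e,axis=1),'yaw e0',np.arctan2(d[1],d[0]));return c,np.arctan2(d[1],d[0])
hA=box([(192,353),(318,425),(268,516),(143,442)],C1,.035,'hsA')
hB=box([(443,337),(552,430),(490,507),(380,407)],C2,.035,'hsB')
tr=box([(143,120),(85,240),(33,212),(92,96)],C1,.046,'tr')
# trays: ledge rear corners & front corners
tT=box([(25,42),(243,40),(246,227),(21,231)],C3,.01,'trayT')
tC=box([(289,41),(504,29),(519,212),(297,225)],C3,.01,'trayC')
tH=box([(559,39),(775,40),(783,222),(562,222)],C3,.01,'trayH')
for n in ('pot',):
  print(n,px2w('top',245,217,.048))
print('tape',W((597,172),C1,.024))
E
python3 m.py
```

```text
capA [ 0.451  -0.1497  0.046 ] capB [ 0.4592 -0.3377  0.046 ]
hsA [0.3627 0.2707] [0.0523 0.0359 0.0521 0.0353] yaw e0 -2.057408204505555
hsB [ 0.3578 -0.2831] [0.0508 0.0357 0.0524 0.0342] yaw e0 -2.2766023507296254
tr [0.4555 0.3231] [0.0465 0.0214 0.0454 0.0205] yaw e0 2.7402894164122147
trayT [0.6388 0.2029] [0.1675 0.1461 0.169  0.1476] yaw e0 -1.534207388823017
trayC [ 0.6502 -0.0008] [0.1657 0.1441 0.1674 0.1439] yaw e0 -1.4858572597712973
trayH [ 0.6527 -0.2057] [0.1686 0.1439 0.1688 0.1437] yaw e0 -1.5438143934218094
pot [0.4636 0.0029 0.048 ]
tape [0.4593 0.1467 0.024 ]
```

```bash
cat > ov.py <<'E'
from m import *
def rect(c,yaw,lx,ly,z,ox=0,oy=0):
    ca,sa=np.cos(yaw),np.sin(yaw);R=np.array([[ca,-sa],[sa,ca]])
    return [np.r_[np.array(c)+R@np.array([ox+a*lx/2,oy+b*ly/2]),z] for a,b in((1,1),(1,-1),(-1,-1),(-1,1))]
trays={}
for n,(c,y) in dict(T=tT,C=tC,H=tH).items():
    y=y+np.pi/2; o=c-.0355*np.array([np.cos(y),np.sin(y)]); trays[n]=(o,y); print(n,o,y)
def draw(name,src,out,crop,s):
    im=cv2.imread(src) ;x,y,w,h=crop
    im=cv2.resize(im[y:y+h,x:x+w],None,fx=s,fy=s,interpolation=cv2.INTER_CUBIC)
    def pl(P,col):
        q=((w2px(name,P)+.5-[x,y])*s-.5);cv2.polylines(im,[np.round(q*8).astype(np.int32)],True,col,1,cv2.LINE_AA,3)
    for o,yw in trays.values():
        for sy in(.04,-.04):
            pl(rect(o,yw,.064,.076,.004,0,sy),(0,0,255))
        q=[np.r_[o+np.array([[np.cos(yw),-np.sin(yw)],[np.sin(yw),np.cos(yw)]])@[.083+.0175*np.cos(a),.0175*np.sin(a)],.05] for a in np.linspace(0,6.28,30)]
        pl(q,(255,0,0))
    for c,z in((capA,.046),(capB,.046),(capA,0),(capB,0)):
        pl([[c[0]+.0175*np.cos(a),c[1]+.0175*np.sin(a),z] for a in np.linspace(0,6.28,30)],(0,0,255))
    for (c,yw),z in((hA,.035),(hB,.035),(hA,0),(hB,0)): pl(rect(c,yw,.05,.036,z),(0,0,255))
    for z in(0,.046): pl(rect(*tr,.048,.040,z),(0,0,255))
    cv2.imwrite(out,im)
if __name__=='__main__':
    draw('scene','pics/scene0.png','pics/o1.png',(90,110,310,250),2.5)
    draw('top','pics/top0.png','pics/o2.png',(70,90,360,200),2.2)
E
python3 ov.py|tail -3
```

```text
T [0.6033 0.2016] 0.036588937971879565
C [ 0.6148 -0.0039] 0.08493906702359921
H [ 0.6173 -0.2067] 0.026981933373087186
```

View pics/o1.png

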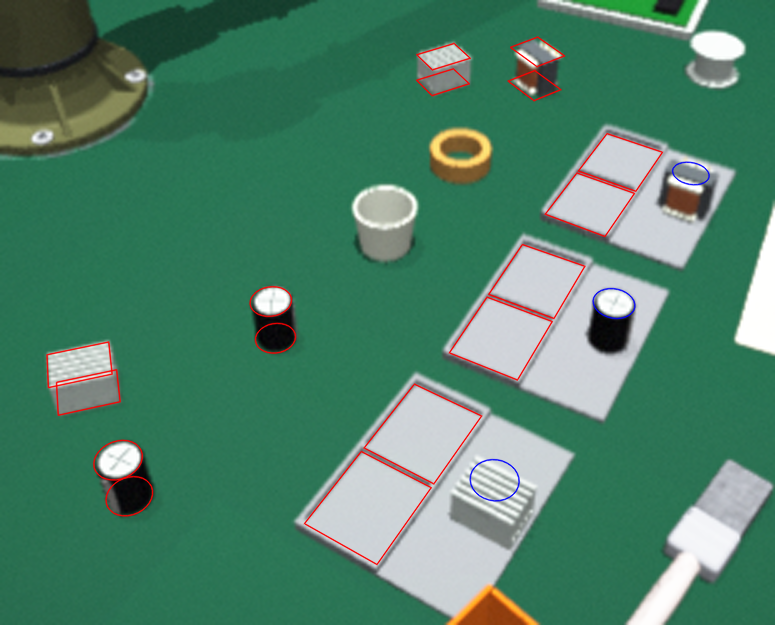

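View pics/o2.png

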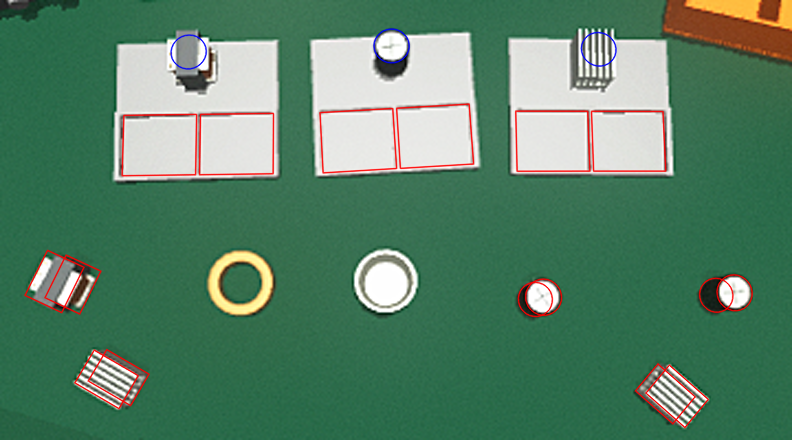

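The overlay fits in both views. Next is a helper that turns world targets into tool-frame deltas.

```bash
cat > p.py <<'E'
# usage: p.py x y z yaw [x y z yaw ...] (m, rad): prints tool-frame shift mm and turn
import sys
from h import *
from scipy.spatial.transform import Rotation as Ro
s=state();R=np.array(s['tcp_rot']);p=np.array(s['tcp_pos'])
a=np.array(sys.argv[1:],float).reshape(-1,4)
for x,y,z,w in a:
    best=None
    for k in(0,) :
        Y=np.array([np.cos(w),np.sin(w),0]);X=np.array([0,0,-1.]);T=np.c_[X,Y,np.cross(X,Y)]
        rv=Ro.from_matrix(R.T@T).as_rotvec()
    d=R.T@(np.array([x,y,z])-p)*1000
    print(np.round(d,1).tolist(),np.round(rv,3).tolist())
print('t',s['time'],'p',p,'yaw',np.arctan2(R[1,1],R[0,1]),'g',s['gripper_width'],'j7',s['joints'][6],'f',s['ft_force'])
E
cat > tg.py <<'E'
from ov import *
for n,(o,y) in trays.items():
    for s in(.04,-.04):
        print(n,s,o+s*np.array([-np.sin(y),np.cos(y)]),'jaw yaw',y+np.pi/2)
E
python3 tg.py|tail -6
python3 p.py .4555 .323 .13 1.17 .4555 .323 .05 1.17 .4555 .323 .012 1.17
```

```text
T 0.04 [0.6019 0.2416] jaw yaw 1.6073852647667761
T -0.04 [0.6048 0.1617] jaw yaw 1.6073852647667761
C 0.04 [0.6114 0.036 ] jaw yaw 1.6557353938184958
C -0.04 [ 0.6182 -0.0437] jaw yaw 1.6557353938184958
H 0.04 [ 0.6162 -0.1667] jaw yaw 1.5977782601679837
H -0.04 [ 0.6183 -0.2467] jaw yaw 1.5977782601679837
[100.7, -190.5, 318.1] [0.053, 0.0, 0.002]
[180.7, -190.3, 318.1] [0.053, 0.0, 0.002]
[218.7, -190.3, 318.1] [0.053, 0.0, 0.002]
t 0.1 p [0.2214 0.6106 0.2303] yaw 1.2230458661305323 g 1.0062528935915653 j7 -0.05690097988471153 f [-0.1439 -0.4098 -0.0177]
```

Emit:
arm_command --deltas '[[0.8,[20,-38,62],[0.05,0,0]],[0.8,[40,-76,125],[0.05,0,0]],[0.8,[60,-114,190],[0.05,0,0]],[0.8,[80,-152,250],[0.05,0,0]],[0.8,[100,-190,318],[0.05,0,0]]]'

```text
time: 0.72
tcp_pos: [0.4118, 0.3748, 0.1482]
tcp_rot: [[-0.001, 0.387, 0.922], [-0.002, 0.922, -0.387], [-1.0, -0.002, 0.0]]
ft_force: [1.4, 0.1, -0.5]
gripper_width: 0.801
```

```bash
python3 p.py .4555 .323 .13 1.17 .4555 .323 .05 1.17 .4555 .323 .012 1.17
```

```text
[18.3, -30.8, 60.3] [0.003, 0.0, 0.002]
[98.3, -30.7, 60.3] [0.003, 0.0, 0.002]
[136.3, -30.6, 60.3] [0.003, 0.0, 0.002]
t 0.725 p [0.4118 0.3748 0.1482] yaw 1.1732008926016066 g 0.8011216973666349 j7 0.4025291135867544 f [ 1.3789  0.116  -0.4926]
```

Emit:
arm_command --deltas '[[0.8,[18,-31,60],[0,0,0]],[0.8,[18,-31,60],[0,0,0]],[0.8,[60,-31,60],[0,0,0]],[0.8,[98,-31,60],[0,0,0]],[0.8,[98,-31,60],[0,0,0]]]'

```text
time: 1.35
tcp_pos: [0.4522, 0.3218, 0.0473]
tcp_rot: [[-0.006, 0.386, 0.922], [-0.006, 0.922, -0.386], [-1.0, -0.008, -0.004]]
ft_force: [-1.1, 0.9, 0.8]
gripper_width: 0.798
```

```bash
python3 p.py .4555 .323 .012 1.17
python3 - <<'E'
from h import *
im=camera('scene');cv2.imwrite('pics/s1.png',cv2.resize(im[80:220,200:400,::-1],None,fx=3.5,fy=3.5))
E
```

```text
[35.3, 2.7, 2.7] [0.004, -0.004, 0.008]
t 1.35 p [0.4522 0.3218 0.0473] yaw 1.1743407830271897 g 0.7983379497272336 j7 0.5463110155504469 f [-1.1197  0.8908  0.8491]
```

View pics/s1.png

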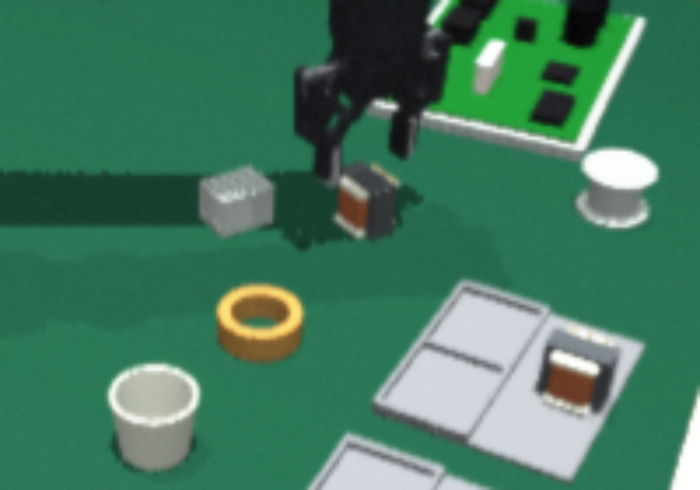

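The gripper straddles the transformer, with the fingertips at (325,165) and (403,140) and the part between them. I'll lower and close.

Emit:
arm_command --deltas '[[0.8,[18,3,3],[0,0,0]],[0.8,[35,3,3],[0,0,0]],[0.8,[35,3,3],[0,0,0]],[0.3,[35,3,3],[0,0,0]],[0.3,[35,3,3],[0,0,0]]]'

```text
time: 2.02
tcp_pos: [0.4584, 0.3249, 0.0155]
tcp_rot: [[-0.002, 0.386, 0.922], [-0.002, 0.922, -0.386], [-1.0, -0.003, -0.001]]
ft_force: [0.4, -0.1, -1.7]
gripper_width: 0.461
```

```bash
python3 p.py .4555 .323 .012 1.17
```

```text
[3.5, -2.8, -1.9] [0.004, -0.001, 0.003]
t 2.025 p [0.4584 0.3249 0.0155] yaw 1.1740061289984987 g 0.4611690496638319 j7 0.5561339551209586 f [ 0.4448 -0.0843 -1.6873]
```

Emit:
arm_command --deltas '[[0.1,[0,0,0],[0,0,0]],[0.1,[0,0,0],[0,0,0]],[0.1,[0,0,0],[0,0,0]],[0.1,[-20,0,0],[0,0,0]],[0.1,[-45,0,0],[0,0,0]]]'

```text
time: 2.65
tcp_pos: [0.4578, 0.3244, 0.0601]
tcp_rot: [[-0.003, 0.386, 0.922], [-0.004, 0.922, -0.386], [-1.0, -0.005, -0.002]]
ft_force: [0.1, -0.1, -2.6]
gripper_width: 0.46
```

```bash
python3 p.py .602 .2416 .1 1.607
```

```text
[-40.1, -20.8, 165.0] [-0.433, -0.003, 0.004]
t 2.65 p [0.4578 0.3244 0.0601] yaw 1.173979205487686 g 0.45963687592611135 j7 0.5475347554535875 f [ 0.0606 -0.064  -2.5618]
```

Emit:
arm_command --deltas '[[0.1,[-40,-5,40],[-0.1,0,0]],[0.1,[-40,-10,80],[-0.22,0,0]],[0.1,[-40,-15,125],[-0.33,0,0]],[0.1,[-40,-21,165],[-0.43,0,0]],[0.1,[-40,-21,165],[-0.43,0,0]]]'

```text
time: 3.28
tcp_pos: [0.6049, 0.2369, 0.0995]
tcp_rot: [[-0.002, -0.027, 1.0], [-0.006, 1.0, 0.027], [-1.0, -0.006, -0.002]]
ft_force: [-0.7, -0.4, -2.1]
gripper_width: 0.458
```

```bash
python3 p.py .602 .2416 .1 1.607 .602 .2416 .02 1.607
```

```text
[-0.5, 4.8, -2.8] [-0.009, -0.002, 0.006]
[79.5, 5.3, -2.6] [-0.009, -0.002, 0.006]
t 3.275 p [0.6049 0.2369 0.0995] yaw 1.5980596523178123 g 0.45820173646457546 j7 1.2313801780328957 f [-0.7364 -0.4395 -2.1002]
```

Emit:
arm_command --deltas '[[0.1,[20,5,-3],[-0.01,0,0]],[0.1,[45,5,-3],[-0.01,0,0]],[0.1,[65,5,-3],[-0.01,0,0]],[0.1,[75,5,-3],[-0.01,0,0]],[0.1,[75,5,-3],[-0.01,0,0]]]'

```text
time: 3.9
tcp_pos: [0.6008, 0.2414, 0.0234]
tcp_rot: [[-0.004, -0.038, 0.999], [-0.007, 0.999, 0.038], [-1.0, -0.007, -0.004]]
ft_force: [-0.0, 0.5, -2.3]
gripper_width: 0.458
```

```bash
python3 p.py .602 .2416 .02 1.607
```

```text
[3.4, 0.2, 1.2] [0.002, -0.004, 0.007]
t 3.9 p [0.6008 0.2414 0.0234] yaw 1.608571357249738 g 0.457607519507654 j7 1.2408292894407302 f [-0.0158  0.4851 -2.3133]
```

Emit:
arm_command --deltas '[[0.1,[3,0,1],[0,0,0.007]],[0.1,[4,0,1],[0,0,0.007]],[0.1,[4,0,1],[0,0,0.007]]]'

```text
time: 4.28
tcp_pos: [0.6021, 0.2414, 0.0199]
tcp_rot: [[-0.003, -0.037, 0.999], [0.0, 0.999, 0.037], [-1.0, 0.0, -0.003]]
ft_force: [0.7, 0.0, -3.4]
gripper_width: 0.456
```

```bash
python3 p.py .602 .2416 .02 1.607
```

```text
[-0.1, 0.2, -0.1] [0.001, -0.003, -0.0]
t 4.275 p [0.6021 0.2414 0.0199] yaw 1.6082160479279026 g 0.4556271219118687 j7 1.2489007376673016 f [ 0.6881  0.0083 -3.3823]
```

Emit:
arm_command --deltas '[[0.1,[1,0,0],[0,0,0]],[0.1,[2,0,0],[0,0,0]],[0.1,[2,0,0],[0,0,0]]]'

```text
time: 4.65
tcp_pos: [0.6024, 0.2415, 0.0194]
tcp_rot: [[-0.003, -0.037, 0.999], [0.001, 0.999, 0.037], [-1.0, 0.001, -0.003]]
ft_force: [-3.1, -0.5, 5.4]
gripper_width: 0.459
```

Contact shows as a shift in vertical force. I'll release and retreat.

Emit:
arm_command --deltas '[[0.65,[-1,0,0],[0,0,0]],[0.65,[-1,0,0],[0,0,0]],[0.65,[-3,0,0],[0,0,0]],[0.65,[-40,0,0],[0,0,0]],[0.65,[-90,0,0],[0,0,0]]]'

```text
time: 5.28
tcp_pos: [0.6014, 0.241, 0.1087]
tcp_rot: [[-0.006, -0.037, 0.999], [-0.001, 0.999, 0.037], [-1.0, -0.001, -0.006]]
ft_force: [0.5, 1.1, -0.1]
gripper_width: 0.652
```

```bash
python3 p.py .363 .271 .11 2.655  .363 .271 .05 2.655
python3 - <<'E'
from h import *
im=camera('top');cv2.imwrite('pics/t2.png',cv2.resize(im[80:290,80:300,::-1],None,fx=2.7,fy=2.7))
E
```

```text
[0.1, 38.9, -237.1] [-1.047, -0.006, -0.002]
[60.1, 38.9, -236.7] [-1.047, -0.006, -0.002]
t 5.275 p [0.6014 0.241  0.1087] yaw 1.6083014235877127 g 0.6521053760852925 j7 1.2373453499232223 f [ 0.4809  1.0502 -0.1348]
```

View pics/t2.png

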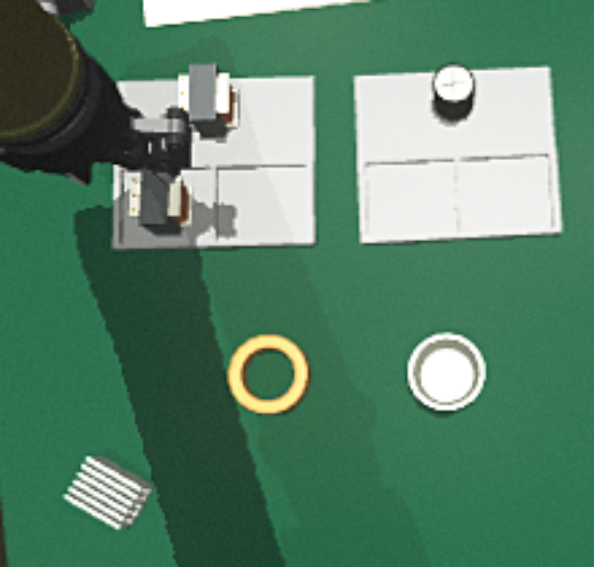

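The transformer stands in the left bay, around (160,205). Next is the left heatsink at (105,492).

Emit:
arm_command --deltas '[[0.65,[0,8,-45],[-0.18,0,0]],[0.65,[0,16,-95],[-0.36,0,0]],[0.65,[0,24,-145],[-0.54,0,0]],[0.65,[0,32,-195],[-0.72,0,0]],[0.65,[0,39,-237],[-0.9,0,0]]]'

```text
time: 5.95
tcp_pos: [0.366, 0.2732, 0.1167]
tcp_rot: [[0.007, -0.81, 0.587], [0.005, 0.587, 0.81], [-1.0, -0.002, 0.008]]
ft_force: [0.2, 0.8, 1.0]
gripper_width: 0.654
```

```bash
python3 p.py .363 .271 .11 2.655  .363 .271 .05 2.655
```

```text
[6.6, 1.2, -3.6] [-0.14, 0.008, 0.003]
[66.6, 1.3, -4.1] [-0.14, 0.008, 0.003]
t 5.95 p [0.366  0.2732 0.1167] yaw 2.514508532014879 g 0.6541346542329619 j7 1.8147943173253966 f [0.1515 0.8141 0.9726]
```

Emit:
arm_command --deltas '[[0.65,[7,1,-4],[-0.14,0,0]],[0.65,[30,1,-4],[-0.14,0,0]],[0.65,[65,1,-4],[-0.14,0.01,0]],[0.65,[65,1,-4],[-0.14,0.01,0]]]'

```text
time: 6.45
tcp_pos: [0.3616, 0.2696, 0.0497]
tcp_rot: [[-0.003, -0.884, 0.468], [-0.006, 0.468, 0.884], [-1.0, -0.001, -0.007]]
ft_force: [0.6, 0.5, 0.4]
gripper_width: 0.647
```

```bash
python3 p.py .363 .271 .008 2.655
python3 - <<'E'
from h import *
im=camera('scene');cv2.imwrite('pics/s3.png',cv2.resize(im[80:220,200:400,::-1],None,fx=3.5,fy=3.5))
E
```

```text
[41.7, -0.5, 2.1] [-0.0, -0.007, 0.001]
t 6.45 p [0.3616 0.2696 0.0497] yaw 2.6546927183663054 g 0.6467986493670256 j7 1.9460124823027989 f [0.6431 0.4767 0.3747]
```

View pics/s3.png

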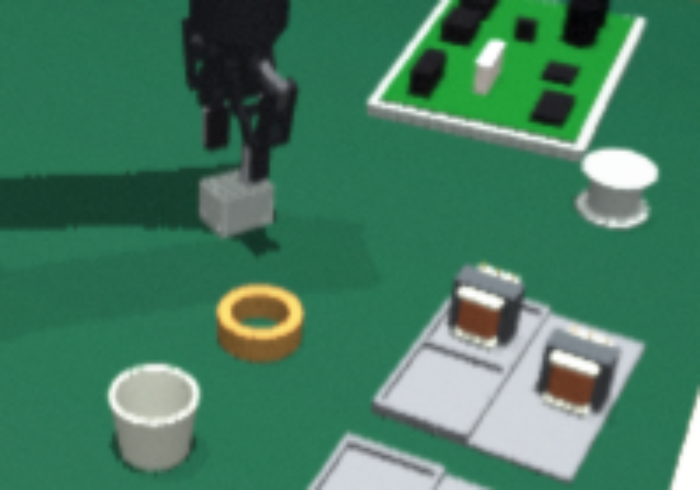

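The transformer is upright in its bay. The gripper's near tip, at (258,175), projects down in front of the heatsink's face, so I'm lowering.

Emit:
arm_command --deltas '[[0.65,[20,0,2],[0,0,0]],[0.65,[41,0,2],[0,0,0]],[0.65,[41,0,2],[0,0,0]],[0.1,[41,0,2],[0,0,0]],[0.1,[41,0,2],[0,0,0]]]'

```text
time: 7.12
tcp_pos: [0.365, 0.2731, 0.012]
tcp_rot: [[0.002, -0.884, 0.468], [-0.002, 0.468, 0.884], [-1.0, -0.003, -0.001]]
ft_force: [-0.2, -0.5, 4.5]
gripper_width: 0.408
```

Emit:
arm_command --deltas '[[0.1,[0,0,0],[0,0,0]],[0.1,[0,0,0],[0,0,0]]]'

```text
time: 7.38
tcp_pos: [0.3652, 0.2732, 0.0124]
tcp_rot: [[0.003, -0.884, 0.468], [-0.002, 0.468, 0.884], [-1.0, -0.003, -0.0]]
ft_force: [1.3, 0.3, -1.0]
gripper_width: 0.408
```

```bash
python3 p.py .363 .271 .09 2.655 .616 -.167 .11 1.598
```

```text
[-77.6, 0.6, -3.0] [-0.001, -0.0, 0.003]
[-96.1, -428.0, -271.6] [1.056, 0.002, 0.003]
t 7.375 p [0.3652 0.2732 0.0124] yaw 2.6544902986751246 g 0.40765817788507586 j7 1.940600933953826 f [ 1.2768  0.2853 -1.0178]
```

Emit:
arm_command --deltas '[[0.1,[-30,0,0],[0,0,0]],[0.1,[-75,0,0],[0,0,0]],[0.1,[-95,-40,-25],[0.15,0,0]],[0.1,[-96,-90,-55],[0.3,0,0]],[0.1,[-96,-140,-88],[0.45,0,0]]]'

```text
time: 8.0
tcp_pos: [0.4483, 0.129, 0.1095]
tcp_rot: [[0.004, -0.589, 0.808], [-0.001, 0.808, 0.589], [-1.0, -0.004, 0.003]]
ft_force: [1.4, 0.2, -0.6]
gripper_width: 0.411
```

```bash
python3 p.py .616 -.167 .11 1.598
```

```text
[0.6, -337.9, -38.9] [0.603, 0.004, 0.003]
t 8.0 p [0.4483 0.129  0.1095] yaw 2.2007507931127788 g 0.41070897643460497 j7 1.864616035416867 f [ 1.4429  0.2325 -0.638 ]
```

Emit:
arm_command --deltas '[[0.1,[0,-58,-7],[0.12,0,0]],[0.1,[0,-116,-14],[0.24,0,0]],[0.1,[0,-174,-21],[0.36,0,0]],[0.1,[0,-232,-28],[0.48,0,0]],[0.1,[0,-290,-34],[0.6,0,0]]]'

```text
time: 8.62
tcp_pos: [0.5922, -0.1269, 0.1102]
tcp_rot: [[0.004, -0.026, 1.0], [-0.001, 1.0, 0.026], [-1.0, -0.001, 0.004]]
ft_force: [0.9, -0.2, -0.5]
gripper_width: 0.407
```

```bash
python3 p.py .616 -.167 .11 1.598 .616 -.167 .017 1.598
```

```text
[0.4, -40.7, 22.7] [-0.001, 0.004, 0.001]
[93.4, -40.6, 22.3] [-0.001, 0.004, 0.001]
t 8.625 p [ 0.5922 -0.1269  0.1102] yaw 1.5971348943573094 g 0.4069046142154539 j7 1.8735339562710307 f [ 0.8597 -0.2123 -0.5099]
```

Emit:
arm_command --deltas '[[0.1,[0,-41,23],[0,0,0]],[0.1,[20,-41,22],[0,0,0]],[0.1,[50,-41,22],[0,0,0]],[0.1,[80,-41,22],[0,0,0]],[0.1,[90,-41,22],[0,0,0]]]'

```text
time: 9.25
tcp_pos: [0.6133, -0.1655, 0.0174]
tcp_rot: [[-0.001, -0.028, 1.0], [0.001, 1.0, 0.028], [-1.0, 0.001, -0.001]]
ft_force: [0.2, 0.4, -0.5]
gripper_width: 0.411
```

```bash
python3 p.py .616 -.167 .016 1.598
```

```text
[1.4, -1.6, 2.6] [0.0, -0.001, -0.001]
t 9.25 p [ 0.6133 -0.1655  0.0174] yaw 1.5983682798612435 g 0.41131428071785736 j7 1.9819363039937032 f [ 0.1705  0.4339 -0.4734]
```

Emit:
arm_command --deltas '[[0.1,[0,-1,2],[0,0,0]],[0.1,[1,-1,2],[0,0,0]],[0.1,[2,-1,2],[0,0,0]],[0.1,[2,-1,2],[0,0,0]]]'

```text
time: 9.75
tcp_pos: [0.6159, -0.1665, 0.0162]
tcp_rot: [[0.0, -0.028, 1.0], [0.001, 1.0, 0.028], [-1.0, 0.001, 0.0]]
ft_force: [0.2, 0.1, 0.4]
gripper_width: 0.41
```

Emit:
arm_command --deltas '[[0.1,[1,0,0],[0,0,0]],[0.1,[1.5,0,0],[0,0,0]]]'

```text
time: 10.0
tcp_pos: [0.616, -0.1665, 0.0161]
tcp_rot: [[0.0, -0.027, 1.0], [0.001, 1.0, 0.027], [-1.0, 0.001, 0.001]]
ft_force: [-4.4, 2.0, 9.6]
gripper_width: 0.409
```

Emit:
arm_command --deltas '[[0.62,[-1,0,0],[0,0,0]],[0.62,[-1,0,0],[0,0,0]],[0.62,[-3,0,0],[0,0,0]],[0.62,[-40,0,0],[0,0,0]],[0.62,[-90,0,0],[0,0,0]]]'

```text
time: 10.62
tcp_pos: [0.6147, -0.1662, 0.1055]
tcp_rot: [[-0.003, -0.027, 1.0], [0.002, 1.0, 0.027], [-1.0, 0.002, -0.003]]
ft_force: [1.2, 0.7, -0.0]
gripper_width: 0.62
```

```bash
python3 p.py .358 -.283 .11 -.706  .358 -.283 .11 2.436
python3 - <<'E'
from h import *
im=camera('scene');cv2.imwrite('pics/s4.png',cv2.resize(im[180:360,80:350,::-1],None,fx=2.8,fy=2.8))
E
```

```text
[-3.9, -109.7, -259.8] [2.304, -0.003, 0.003]
[-3.9, -109.7, -259.8] [-0.838, -0.002, -0.003]
t 10.625 p [ 0.6147 -0.1662  0.1055] yaw 1.5982938132332274 g 0.6197918964433148 j7 1.9514124842900569 f [ 1.1731  0.6573 -0.014 ]
```

View pics/s4.png

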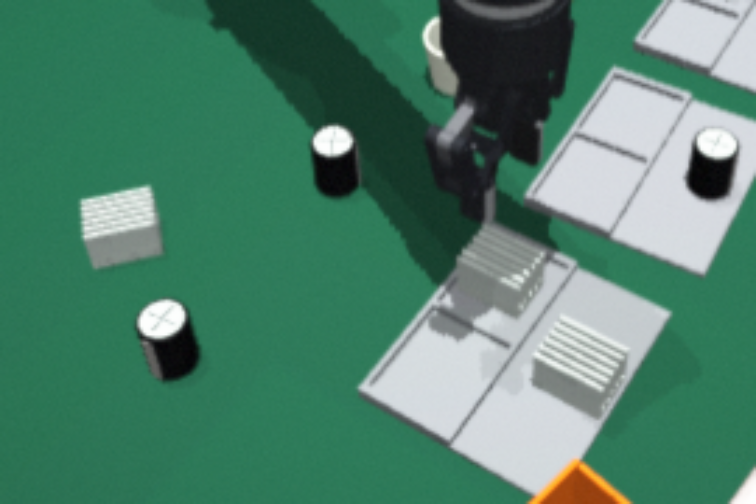

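The heatsink stands in the near bay of its tray, at (500,270). Now the second heatsink, at (122,225).

Emit:
arm_command --deltas '[[0.65,[-4,-22,-52],[0.18,0,0]],[0.65,[-4,-44,-104],[0.36,0,0]],[0.65,[-4,-66,-156],[0.54,0,0]],[0.65,[-4,-88,-208],[0.72,0,0]],[0.65,[-4,-110,-260],[0.9,0,0]]]'

```text
time: 11.3
tcp_pos: [0.3609, -0.2856, 0.1159]
tcp_rot: [[0.011, 0.77, 0.638], [-0.001, 0.638, -0.77], [-1.0, 0.008, 0.007]]
ft_force: [-0.5, -1.2, -0.3]
gripper_width: 0.644
```

```bash
python3 p.py .358 -.283 .11 -.706
```

```text
[5.8, -0.6, -3.9] [1.398, 0.001, -0.011]
t 11.3 p [ 0.3609 -0.2856  0.1159] yaw 0.6919413620669109 g 0.64385401814919 j7 1.3078155928879085 f [-0.4694 -1.2329 -0.2671]
```

Emit:
arm_command --deltas '[[0.65,[6,-1,-4],[0.18,0,0]],[0.65,[6,-1,-4],[0.36,0,0]],[0.65,[6,-1,-4],[0.54,0,0]],[0.65,[6,-1,-4],[0.72,0,0]],[0.65,[6,-1,-4],[0.9,0,0]]]'

```text
time: 11.92
tcp_pos: [0.3577, -0.2833, 0.1099]
tcp_rot: [[0.011, 0.977, -0.213], [-0.001, -0.213, -0.977], [-1.0, 0.011, -0.002]]
ft_force: [-0.1, -0.5, -1.2]
gripper_width: 0.648
```

```bash
python3 p.py .358 -.283 .11 -.706 .358 -.283 .05 -.706
```

```text
[-0.1, 0.3, -0.3] [0.492, -0.004, -0.01]
[59.9, -0.4, -0.2] [0.492, -0.004, -0.01]
t 11.925 p [ 0.3577 -0.2833  0.1099] yaw -0.21423646079553135 g 0.6482898368368291 j7 0.4006197760938988 f [-0.0952 -0.4522 -1.187 ]
```

Emit:
arm_command --deltas '[[0.65,[0,0,0],[0.18,0,0]],[0.65,[10,0,0],[0.36,0,0]],[0.65,[30,0,0],[0.49,0,-0.01]],[0.65,[60,0,0],[0.49,0,-0.01]],[0.65,[60,0,0],[0.49,0,-0.01]]]'

```text
time: 12.55
tcp_pos: [0.3566, -0.2825, 0.0483]
tcp_rot: [[-0.002, 0.762, -0.648], [0.005, -0.648, -0.762], [-1.0, -0.005, -0.003]]
ft_force: [0.7, 1.1, -0.0]
gripper_width: 0.646
```

```bash
python3 p.py .358 -.283 .008 -.706;python3 - <<'E'
from h import *
im=camera('scene');cv2.imwrite('pics/s5.png',cv2.resize(im[180:360,60:330,::-1],None,fx=2.8,fy=2.8))
E
```

```text
[40.3, 1.6, -0.4] [0.001, -0.003, 0.005]
t 12.55 p [ 0.3566 -0.2825  0.0483] yaw -0.7045627576051563 g 0.6461254077940055 j7 -0.014007797585098573 f [ 0.7185  1.1436 -0.0192]
```

View pics/s5.png

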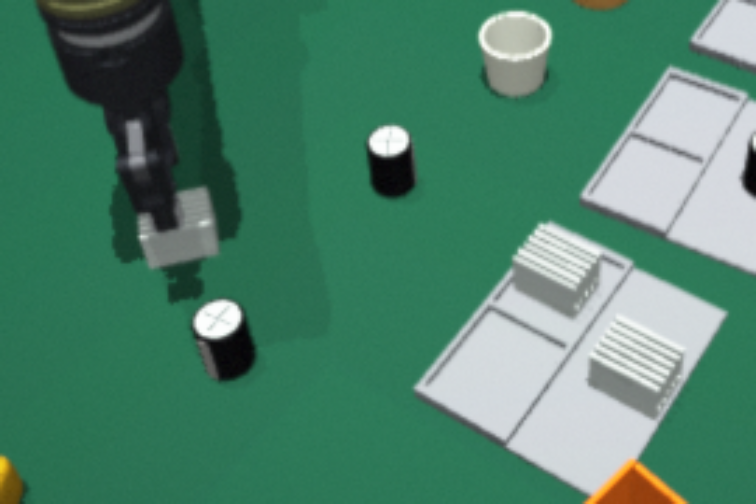

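The placed heatsink is upright at (557,268). The fingers straddle the second one, at (178,230), so I'm lowering.

Emit:
arm_command --deltas '[[0.65,[20,1,0],[0,0,0]],[0.65,[40,1,0],[0,0,0]],[0.65,[40,1,0],[0,0,0]],[0.1,[40,1,0],[0,0,0]],[0.1,[40,1,0],[0,0,0]]]'

```text
time: 13.22
tcp_pos: [0.3597, -0.2845, 0.0111]
tcp_rot: [[0.003, 0.762, -0.648], [0.003, -0.648, -0.762], [-1.0, 0.001, -0.004]]
ft_force: [-0.4, -0.1, 5.0]
gripper_width: 0.41
```

Emit:
arm_command --deltas '[[0.1,[0,0,0],[0,0,0]],[0.1,[0,0,0],[0,0,0]]]'

```text
time: 13.48
tcp_pos: [0.3599, -0.2845, 0.0115]
tcp_rot: [[0.004, 0.762, -0.648], [0.003, -0.648, -0.762], [-1.0, 0.001, -0.005]]
ft_force: [0.2, 0.1, -0.8]
gripper_width: 0.404
```

```bash
python3 p.py .618 -.247 .11 -1.544
```

```text
[-97.4, 172.5, -196.2] [0.839, -0.005, 0.001]
t 13.475 p [ 0.3599 -0.2845  0.0115] yaw -0.7045230770802912 g 0.40422579027421673 j7 0.04714813117333248 f [ 0.2367  0.1055 -0.7537]
```

Emit:
arm_command --deltas '[[0.1,[-30,0,0],[0,0,0]],[0.1,[-75,0,0],[0,0,0]],[0.1,[-96,40,-45],[0.17,0,0]],[0.1,[-97,80,-90],[0.34,0,0]],[0.1,[-97,120,-135],[0.51,0,0]]]'

```text
time: 14.1
tcp_pos: [0.5406, -0.2591, 0.1099]
tcp_rot: [[0.005, 0.344, -0.939], [0.003, -0.939, -0.344], [-1.0, -0.001, -0.006]]
ft_force: [-0.7, -1.7, -0.3]
gripper_width: 0.409
```

```bash
python3 p.py .618 -.247 .11 -1.544 .618 -.247 .017 -1.544
```

```text
[0.3, 15.2, -76.9] [0.324, -0.006, 0.002]
[93.3, 15.3, -76.3] [0.324, -0.006, 0.002]
t 14.1 p [ 0.5406 -0.2591  0.1099] yaw -1.219782186669069 g 0.408708042123672 j7 -0.6322864974322654 f [-0.6977 -1.7038 -0.2737]
```

Emit:
arm_command --deltas '[[0.1,[0,10,-45],[0.17,0,0]],[0.1,[0,15,-77],[0.32,0,0]],[0.1,[25,15,-77],[0.32,0,0]],[0.1,[55,15,-77],[0.32,0,0]],[0.1,[80,15,-77],[0.32,0,0]]]'

```text
time: 14.72
tcp_pos: [0.6179, -0.246, 0.0286]
tcp_rot: [[0.004, 0.031, -0.999], [0.003, -1.0, -0.031], [-1.0, -0.003, -0.004]]
ft_force: [-0.2, -0.7, -0.8]
gripper_width: 0.409
```

```bash
python3 p.py .618 -.247 .016 -1.544
```

```text
[12.6, 1.0, 0.0] [0.005, -0.004, 0.003]
t 14.725 p [ 0.6179 -0.246   0.0286] yaw -1.5393802831701198 g 0.4089134792024834 j7 -0.9258947737147777 f [-0.1558 -0.7035 -0.7939]
```

Emit:
arm_command --deltas '[[0.1,[6,1,0],[0,0,0]],[0.1,[10,1,0],[0,0,0]],[0.1,[12.5,1,0],[0,0,0]],[0.1,[13.5,1,0],[0,0,0]],[0.1,[14,1,0],[0,0,0]]]'

```text
time: 15.35
tcp_pos: [0.6185, -0.247, 0.0153]
tcp_rot: [[0.005, 0.031, -0.999], [0.003, -0.999, -0.031], [-1.0, -0.003, -0.005]]
ft_force: [-0.6, -0.1, 4.3]
gripper_width: 0.407
```

Contact. I'll release.

Emit:
arm_command --deltas '[[0.62,[0,0,0],[0,0,0]],[0.62,[-1,0,0],[0,0,0]],[0.62,[-3,0,0],[0,0,0]],[0.62,[-40,0,0],[0,0,0]],[0.62,[-90,0,0],[0,0,0]]]'

```text
time: 15.98
tcp_pos: [0.617, -0.2468, 0.1049]
tcp_rot: [[0.002, 0.031, -1.0], [0.004, -0.999, -0.031], [-1.0, -0.004, -0.002]]
ft_force: [0.4, 0.2, 0.5]
gripper_width: 0.619
```

```bash
python3 p.py .459 -.338 .11 -1.35
python3 - <<'E'
from h import *
im=camera('scene');cv2.imwrite('pics/s6.png',cv2.resize(im[180:360,80:350,::-1],None,fx=2.8,fy=2.8))
E
```

```text
[-5.7, 86.2, 160.7] [-0.189, -0.002, 0.004]
t 15.975 p [ 0.617  -0.2468  0.1049] yaw -1.539356448663597 g 0.6193793765408137 j7 -0.9608839501759321 f [0.4426 0.1569 0.4942]
```

View pics/s6.png

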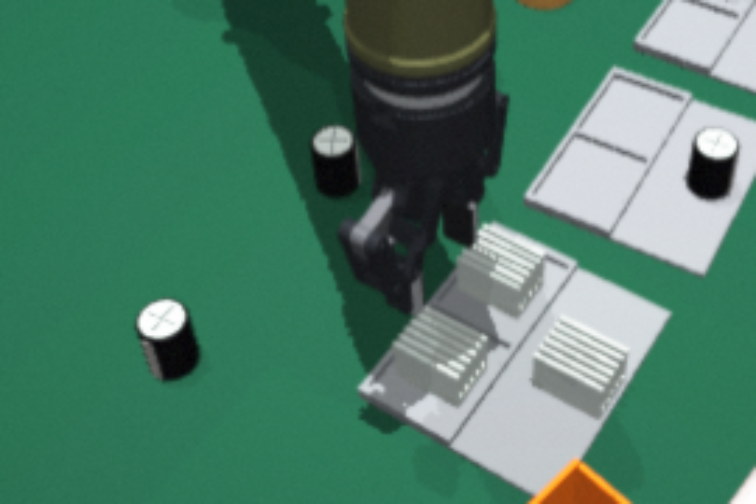

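Both heatsinks are in their bays, at (500,270) and (440,355). Now the capacitor at (165,340).

Emit:
arm_command --deltas '[[0.65,[-5,21,40],[0,0,0]],[0.65,[-5,43,80],[0,0,0]],[0.65,[-5,65,120],[0,0,0]],[0.65,[-5,86,161],[0,0,0]],[0.65,[-5,86,161],[0,0,0]]]'

```text
time: 16.65
tcp_pos: [0.4589, -0.3434, 0.1169]
tcp_rot: [[0.014, 0.024, -1.0], [-0.0, -1.0, -0.024], [-1.0, 0.0, -0.014]]
ft_force: [0.6, 0.7, -0.5]
gripper_width: 0.65
```

```bash
python3 p.py .459 -.338 .055 -1.5
```

```text
[61.9, -5.4, 0.6] [-0.047, -0.014, -0.001]
t 16.65 p [ 0.4589 -0.3434  0.1169] yaw -1.5471973362310287 g 0.6501384906982747 j7 -0.7567486922326849 f [ 0.5688  0.7314 -0.4581]
```

Emit:
arm_command --deltas '[[0.65,[5,-5,0],[-0.05,-0.01,0]],[0.65,[30,-5,0],[-0.05,-0.01,0]],[0.65,[60,-5,0],[-0.05,-0.01,0]],[0.65,[60,-5,0],[-0.05,-0.01,0]]]'

```text
time: 17.15
tcp_pos: [0.4591, -0.3359, 0.0545]
tcp_rot: [[-0.001, 0.077, -0.997], [0.002, -0.997, -0.077], [-1.0, -0.002, 0.001]]
ft_force: [0.9, 0.2, 0.2]
gripper_width: 0.651
```

```bash
python3 p.py .459 -.338 .012 -1.5
python3 - <<'E'
from h import *
im=camera('scene');cv2.imwrite('pics/s7.png',cv2.resize(im[180:360,60:330,::-1],None,fx=2.8,fy=2.8))
E
```

```text
[42.5, 2.1, 0.2] [0.006, 0.001, 0.002]
t 17.15 p [ 0.4591 -0.3359  0.0545] yaw -1.4935308143098953 g 0.6513909536108231 j7 -0.674840774811199 f [0.8639 0.2084 0.2436]
```

View pics/s7.png

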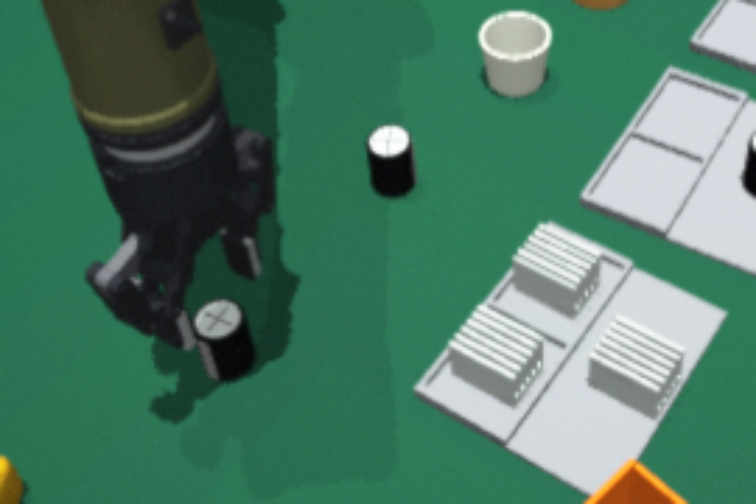

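The fingertips, at (188,345) and (252,275), straddle the capacitor top at (218,318). Both heatsinks are upright.

Emit:
arm_command --deltas '[[0.65,[20,2,0],[0,0,0]],[0.65,[41,2,0],[0,0,0]],[0.65,[41,2,0],[0,0,0]],[0.1,[41,2,0],[0,0,0]],[0.1,[41,2,0],[0,0,0]]]'

```text
time: 17.82
tcp_pos: [0.4606, -0.3396, 0.0159]
tcp_rot: [[0.003, 0.076, -0.997], [-0.0, -0.997, -0.076], [-1.0, 0.001, -0.003]]
ft_force: [0.1, 0.2, -0.7]
gripper_width: 0.397
```

Emit:
arm_command --deltas '[[0.1,[0,0,0],[0,0,0]],[0.1,[0,0,0],[0,0,0]]]'

```text
time: 18.08
tcp_pos: [0.4608, -0.3397, 0.0162]
tcp_rot: [[0.003, 0.076, -0.997], [-0.001, -0.997, -0.076], [-1.0, 0.001, -0.003]]
ft_force: [-0.6, 0.3, -0.4]
gripper_width: 0.394
```

```bash
python3 p.py .618 -.044 .115 -1.486
```

```text
[-98.5, -282.7, -179.6] [-0.008, -0.003, -0.001]
t 18.075 p [ 0.4608 -0.3397  0.0162] yaw -1.4944860626004182 g 0.39365657578128316 j7 -0.6346890559369184 f [-0.5749  0.3098 -0.3837]
```

Emit:
arm_command --deltas '[[0.1,[-30,0,0],[0,0,0]],[0.1,[-75,0,0],[0,0,0]],[0.1,[-98,-40,-25],[0,0,0]],[0.1,[-98,-90,-57],[0,0,0]],[0.1,[-98,-140,-90],[0,0,0]]]'

```text
time: 18.7
tcp_pos: [0.5405, -0.1918, 0.1152]
tcp_rot: [[0.005, 0.075, -0.997], [-0.0, -0.997, -0.075], [-1.0, 0.001, -0.005]]
ft_force: [1.5, -0.5, -0.5]
gripper_width: 0.393
```

```bash
python3 p.py .618 -.044 .115 -1.486
```

```text
[0.6, -141.6, -88.4] [-0.009, -0.005, -0.001]
t 18.7 p [ 0.5405 -0.1918  0.1152] yaw -1.4953887892851894 g 0.3933191801491763 j7 -1.0345636393635234 f [ 1.4741 -0.514  -0.4737]
```

Emit:
arm_command --deltas '[[0.1,[0,-47,-30],[0,0,0]],[0.1,[0,-94,-60],[0,0,0]],[0.1,[0,-142,-88],[0,0,0]],[0.1,[0,-142,-88],[0,0,0]],[0.1,[25,-142,-88],[0,0,0]]]'

```text
time: 19.32
tcp_pos: [0.6194, -0.0435, 0.0921]
tcp_rot: [[0.009, 0.077, -0.997], [-0.001, -0.997, -0.077], [-1.0, 0.002, -0.009]]
ft_force: [0.9, -0.6, -0.3]
gripper_width: 0.394
```

```bash
python3 p.py .618 -.044 .02 -1.486
```

```text
[72.1, 0.3, 2.1] [-0.008, -0.009, -0.002]
t 19.325 p [ 0.6194 -0.0435  0.0921] yaw -1.4938769856772698 g 0.3939626735861022 j7 -1.277070210856289 f [ 0.8876 -0.6265 -0.3319]
```

Emit:
arm_command --deltas '[[0.1,[25,0,1],[0,-0.008,0]],[0.1,[50,0,1],[0,-0.008,0]],[0.1,[64,0,1],[0,-0.008,0]],[0.1,[70,0,1],[0,-0.008,0]],[0.1,[71,0,1],[0,-0.008,0]]]'

```text
time: 19.95
tcp_pos: [0.6192, -0.0439, 0.0211]
tcp_rot: [[0.001, 0.076, -0.997], [-0.002, -0.997, -0.076], [-1.0, 0.002, -0.001]]
ft_force: [0.6, -0.4, -0.7]
gripper_width: 0.39
```

Emit:
arm_command --deltas '[[0.1,[0.5,0,0],[0,0,0]],[0.1,[1,0,0],[0,0,0]],[0.1,[1.5,0,0],[0,0,0]]]'

```text
time: 20.32
tcp_pos: [0.6195, -0.0439, 0.0201]
tcp_rot: [[0.002, 0.077, -0.997], [-0.001, -0.997, -0.077], [-1.0, 0.002, -0.002]]
ft_force: [-0.7, -0.7, -0.8]
gripper_width: 0.391
```

Emit:
arm_command --deltas '[[0.1,[0.7,0,0],[0,0,0]],[0.1,[1.3,0,0],[0,0,0]],[0.1,[1.3,0,0],[0,0,0]]]'

```text
time: 20.7
tcp_pos: [0.6196, -0.0438, 0.0196]
tcp_rot: [[0.002, 0.077, -0.997], [-0.001, -0.997, -0.077], [-1.0, 0.001, -0.002]]
ft_force: [-2.2, -0.7, 5.9]
gripper_width: 0.39
```

Emit:
arm_command --deltas '[[0.62,[0,0,0],[0,0,0]],[0.62,[0,0,0],[0,0,0]],[0.62,[-3,0,0],[0,0,0]],[0.62,[-40,0,0],[0,0,0]],[0.62,[-90,0,0],[0,0,0]]]'

```text
time: 21.32
tcp_pos: [0.6182, -0.0436, 0.1093]
tcp_rot: [[-0.001, 0.077, -0.997], [-0.001, -0.997, -0.077], [-1.0, 0.001, 0.001]]
ft_force: [0.1, 0.1, 0.4]
gripper_width: 0.625
```

```bash
python3 p.py .451 -.150 .11 -1.486;  python3 - <<'E'
from h import *
im=camera('scene');cv2.imwrite('pics/s8.png',cv2.resize(im[140:320,140:410,::-1],None,fx=2.8,fy=2.8))
E
```

```text
[-0.4, 93.3, 174.9] [-0.008, 0.001, -0.001]
t 21.325 p [ 0.6182 -0.0436  0.1093] yaw -1.4942025073270242 g 0.624824195895314 j7 -1.285499342910337 f [0.0871 0.1099 0.449 ]
```

View pics/s8.png

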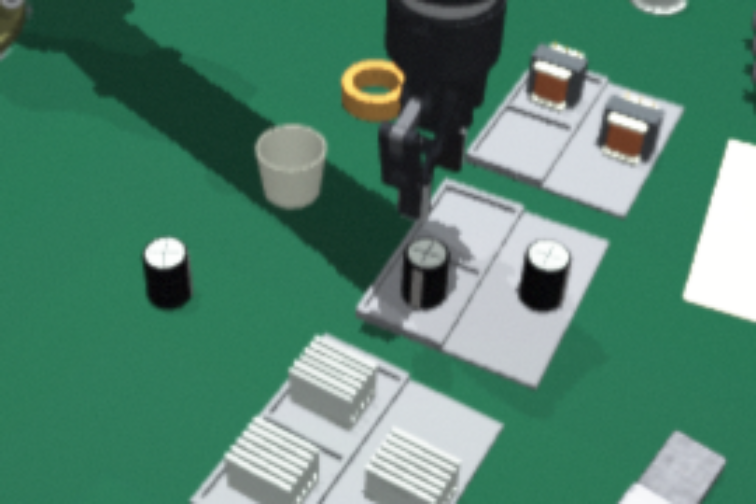

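The first capacitor is upright in its bay, at (427,272). Now the last one, at (167,272).

Emit:
arm_command --deltas '[[0.65,[0,23,44],[0,0,0]],[0.65,[0,46,88],[0,0,0]],[0.65,[0,70,132],[0,0,0]],[0.65,[0,93,175],[0,0,0]],[0.65,[0,93,175],[0,0,0]]]'

```text
time: 22.0
tcp_pos: [0.4528, -0.1527, 0.1156]
tcp_rot: [[0.011, 0.071, -0.997], [0.001, -0.998, -0.071], [-1.0, -0.001, -0.011]]
ft_force: [0.9, -0.2, 0.1]
gripper_width: 0.646
```

```bash
python3 p.py .451 -.150 .055 -1.486
```

```text
[60.6, -2.7, 2.3] [-0.014, -0.011, 0.001]
t 22.0 p [ 0.4528 -0.1527  0.1156] yaw -1.5001829469836803 g 0.6462690235503882 j7 -1.1958912890033684 f [ 0.9188 -0.1543  0.1268]
```

Emit:
arm_command --deltas '[[0.65,[5,-3,2],[0,-0.01,0]],[0.65,[30,-3,2],[0,-0.01,0]],[0.65,[60,-3,2],[0,-0.01,0]],[0.65,[60,-3,2],[0,-0.01,0]]]'

```text
time: 22.5
tcp_pos: [0.4499, -0.1487, 0.0536]
tcp_rot: [[-0.004, 0.072, -0.997], [0.0, -0.997, -0.072], [-1.0, -0.0, 0.004]]
ft_force: [0.3, -0.1, -0.2]
gripper_width: 0.651
```

```bash
python3 p.py .451 -.150 .012 -1.486
python3 - <<'E'
from h import *
im=camera('scene');cv2.imwrite('pics/s9.png',cv2.resize(im[140:320,100:370,::-1],None,fx=2.8,fy=2.8))
E
```

```text
[41.6, 1.4, -1.1] [-0.013, 0.004, 0.0]
t 22.5 p [ 0.4499 -0.1487  0.0536] yaw -1.498811728501788 g 0.6512251222838557 j7 -1.1314169496585806 f [ 0.3092 -0.0905 -0.215 ]
```

View pics/s9.png

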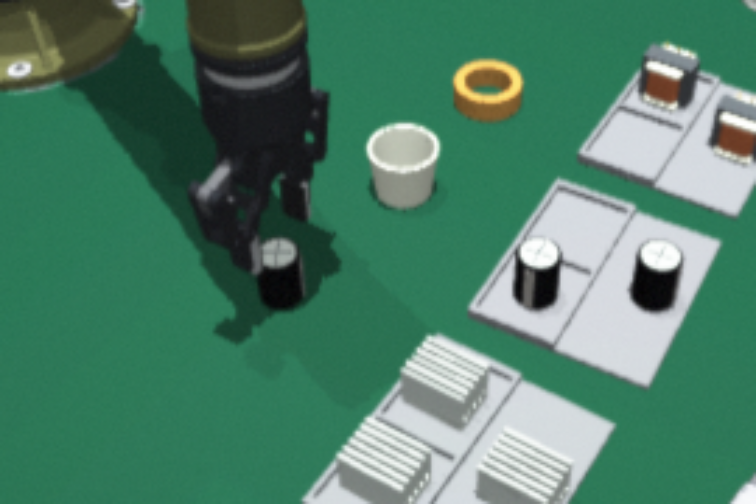

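The fingertips, at (255,268) and (303,213), straddle the capacitor at (280,255). The pot and tape look undisturbed.

Emit:
arm_command --deltas '[[0.65,[20,1,-1],[0,0,0]],[0.65,[41,1,-1],[0,0,0]],[0.65,[41,1,-1],[0,0,0]],[0.1,[41,1,-1],[0,0,0]],[0.1,[41,1,-1],[0,0,0]]]'

```text
time: 23.18
tcp_pos: [0.4537, -0.1504, 0.0155]
tcp_rot: [[0.002, 0.072, -0.997], [-0.0, -0.997, -0.072], [-1.0, 0.0, -0.002]]
ft_force: [0.3, -0.4, 5.0]
gripper_width: 0.391
```

Emit:
arm_command --deltas '[[0.1,[0,0,0],[0,0,0]],[0.1,[0,0,0],[0,0,0]]]'

```text
time: 23.42
tcp_pos: [0.4539, -0.1503, 0.0159]
tcp_rot: [[0.002, 0.072, -0.997], [-0.0, -0.997, -0.072], [-1.0, 0.0, -0.002]]
ft_force: [0.7, 0.0, -0.3]
gripper_width: 0.395
```

```bash
python3 p.py .611 .036 .13 -1.486
```

```text
[-113.8, -174.5, -170.3] [-0.013, -0.002, -0.0]
t 23.425 p [ 0.4539 -0.1503  0.0159] yaw -1.4988355287509851 g 0.39531681881431635 j7 -1.068224031600289 f [ 0.6752  0.0462 -0.3064]
```

Emit:
arm_command --deltas '[[0.1,[-30,0,0],[0,0,0]],[0.1,[-80,0,0],[0,0,0]],[0.1,[-112,-35,-35],[0,0,0]],[0.1,[-114,-75,-75],[0,0,0]],[0.1,[-114,-115,-115],[0,0,0]]]'

```text
time: 24.05
tcp_pos: [0.5615, -0.0259, 0.1311]
tcp_rot: [[0.004, 0.072, -0.997], [0.001, -0.997, -0.072], [-1.0, -0.001, -0.004]]
ft_force: [0.4, -0.1, -0.5]
gripper_width: 0.392
```

```bash
python3 p.py .611 .036 .13 -1.486
```

```text
[1.4, -58.2, -53.8] [-0.013, -0.004, 0.0]
t 24.05 p [ 0.5615 -0.0259  0.1311] yaw -1.499142859007297 g 0.3923593931553726 j7 -1.373596001006931 f [ 0.4208 -0.082  -0.5077]
```

Emit:
arm_command --deltas '[[0.1,[0,-30,-28],[0,0,0]],[0.1,[0,-58,-54],[0,0,0]],[0.1,[0,-58,-54],[0,0,0]],[0.1,[30,-58,-54],[0,0,0]],[0.1,[65,-58,-54],[0,0,0]]]'

```text
time: 24.68
tcp_pos: [0.6115, 0.0348, 0.0662]
tcp_rot: [[0.005, 0.071, -0.997], [0.001, -0.998, -0.071], [-1.0, -0.0, -0.006]]
ft_force: [1.1, 0.9, -1.0]
gripper_width: 0.393
```

```bash
python3 p.py .611 .036 .021 -1.486
```

```text
[45.2, -1.2, 0.7] [-0.014, -0.006, 0.0]
t 24.675 p [0.6115 0.0348 0.0662] yaw -1.5000958040548134 g 0.3927424475873416 j7 -1.4069173631337506 f [ 1.1497  0.8968 -0.9919]
```

Emit:
arm_command --deltas '[[0.1,[20,-1,0],[0,-0.005,0]],[0.1,[36,-1,0],[0,-0.005,0]],[0.1,[43,-1,0],[0,-0.005,0]],[0.1,[45,-1,0],[0,-0.005,0]],[0.1,[46,-1,0],[0,-0.005,0]]]'

```text
time: 25.3
tcp_pos: [0.6123, 0.0359, 0.0209]
tcp_rot: [[0.002, 0.071, -0.997], [0.001, -0.998, -0.071], [-1.0, -0.0, -0.002]]
ft_force: [0.2, -0.0, -1.0]
gripper_width: 0.394
```

Emit:
arm_command --deltas '[[0.1,[0.7,0,0],[0,0,0]],[0.1,[1.2,0,0],[0,0,0]],[0.1,[1.5,0,0],[0,0,0]]]'

```text
time: 25.68
tcp_pos: [0.6125, 0.036, 0.0196]
tcp_rot: [[0.002, 0.071, -0.997], [0.001, -0.997, -0.071], [-1.0, -0.001, -0.002]]
ft_force: [0.5, 0.7, 0.4]
gripper_width: 0.393
```

Emit:
arm_command --deltas '[[0.1,[0.7,0,0],[0,0,0]],[0.1,[1.2,0,0],[0,0,0]]]'

```text
time: 25.92
tcp_pos: [0.6125, 0.0359, 0.0195]
tcp_rot: [[0.002, 0.071, -0.998], [0.001, -0.998, -0.071], [-1.0, -0.001, -0.002]]
ft_force: [-4.2, -1.5, 10.1]
gripper_width: 0.393
```

Contact. I'll release, then retreat up and back toward the base to clear the view.

Emit:
arm_command --deltas '[[0.62,[-1,0,0],[0,0,0]],[0.62,[-1,0,0],[0,0,0]],[0.62,[-3,0,0],[0,0,0]],[0.62,[-40,0,0],[0,0,0]],[0.62,[-90,0,0],[0,0,0]]]'

```text
time: 26.55
tcp_pos: [0.6111, 0.0358, 0.1091]
tcp_rot: [[-0.001, 0.071, -0.997], [0.0, -0.998, -0.071], [-1.0, -0.0, 0.001]]
ft_force: [0.9, 0.2, 0.6]
gripper_width: 0.617
```

Emit:
arm_command --deltas '[[0.62,[-60,0,0],[0,0,0]],[0.62,[-120,0,30],[0,0,0]],[0.62,[-130,0,80],[0,0,0]],[0.62,[-130,0,130],[0,0,0]],[0.62,[-130,0,130],[0,0,0]]]'

```text
time: 27.18
tcp_pos: [0.4788, 0.0264, 0.2395]
tcp_rot: [[-0.002, 0.071, -0.997], [0.004, -0.997, -0.071], [-1.0, -0.004, 0.001]]
ft_force: [0.8, 0.1, -0.1]
gripper_width: 0.619
```

Run:
```python
from h import *
im=camera('scene');cv2.imwrite('pics/sA.png',cv2.resize(im[80:360,100:400,::-1],None,fx=2.1,fy=2.1))
im=camera('top');cv2.imwrite('pics/topA.png',im[:,:,::-1]);cv2.imwrite('pics/tA.png',cv2.resize(im[80:290,70:430,::-1],None,fx=2.2,fy=2.2))
```

```text
(no output)
```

View pics/sA.png

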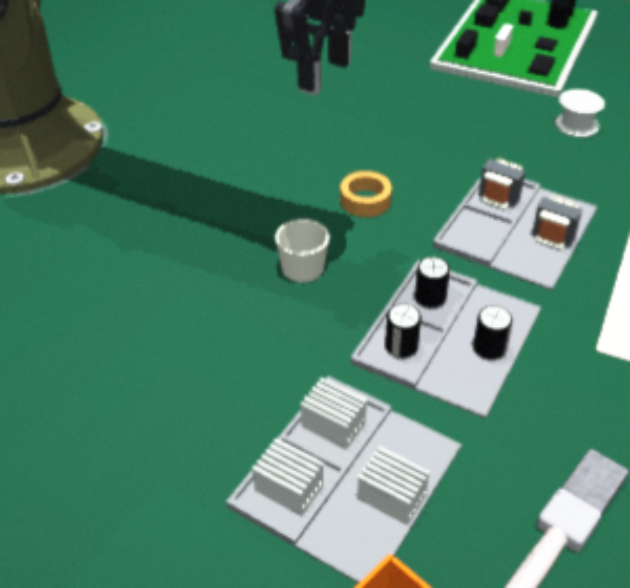

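View pics/tA.png

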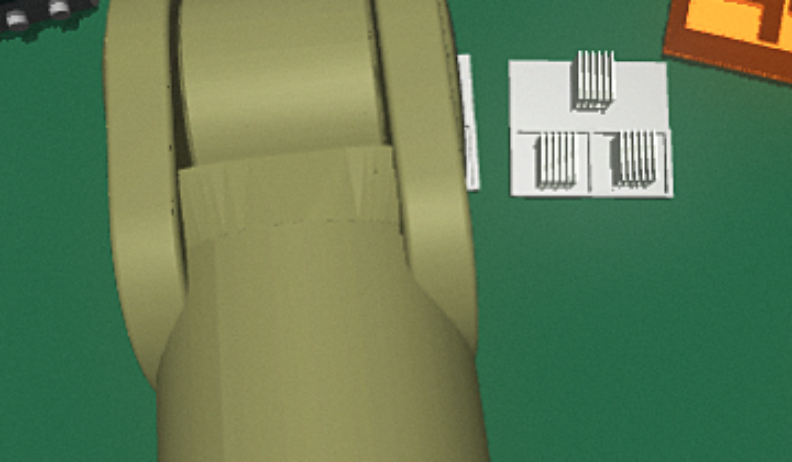

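The scene view shows all five parts upright in their bays, but the arm blocks the top view. I'll check positions numerically from the scene view.

```bash
python3 - <<'E' | tail -8
from ov import *
def f(p): return [(p[0]+.5)/2.1-.5+100,(p[1]+.5)/2.1-.5+80]
def loc(n,p,z):
    w=px2w('scene',*f(p),z)[:2];o,y=trays[n];d=w-o
    print(n,[round(v*1000,1) for v in (np.cos(y)*d[0]+np.sin(y)*d[1],-np.sin(y)*d[0]+np.cos(y)*d[1])])
loc('C',(433,267),.05);loc('C',(404,316),.05)
loc('H',(335,403),.039);loc('H',(288,466),.039);loc('T',(502,171),.05)
im0=cv2.imread('pics/scene0.png').astype(int);im1=camera('scene')[:,:,::-1].astype(int)
d=np.abs(im0-im1).max(2)
print('pot diff',(d[182:216,228:260]>60).mean(),'tape diff',(d[160:184,260:290]>60).mean())
E
```

```text
C [ 0.6148 -0.0039] 0.08493906702359921
H [ 0.6173 -0.2067] 0.026981933373087186
C [np.float64(-0.5), np.float64(39.8)]
C [np.float64(2.2), np.float64(-41.1)]
H [np.float64(0.9), np.float64(39.1)]
H [np.float64(1.7), np.float64(-41.2)]
T [np.float64(-1.2), np.float64(33.3)]
pot diff 0.07536764705882353 tape diff 0.0
```

```bash
python3 -c "
from workcell import *
print(job_done(), state()['time'])"
```

```text
the job is handed in; nothing more can be done
the job is handed in; nothing more can be done
```

All five parts are in their trays and the job is handed in. The arm had used about 27 s of the 106 s. The transformer, both heatsinks and both capacitors each have their own bay in the tray with the matching sample. I lowered each until the wrist force showed contact, then released it.

My last check used the scene camera only, because the arm was blocking the top view of most of the trays:
- **Capacitors and heatsinks:** they measured within about 3 mm of their bay centres.
- **Transformer:** it measured (-1, 33) mm against a bay centre of (0, 40) mm. The 7 mm difference comes from one rough picked pixel and is well inside the 23 mm limit. The arm released it at the centre I had computed.
- **Upright:** all five looked upright and flat by eye; I did not measure their tilt.
- **Pot and tape:** the tape area matched the first picture. About 8% of the pixels around the pot differed; the arm's shadow falls there, and the pot shows at the same pixel position as before.

No check failed.

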